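# Fetch the finished flower plaque from under the drying stack

### The job

The long dried-flower plaque at the bottom of the drying stack is ready: lay the short plaque that is on top aside on the green cutting mat, then both wooden spacer sticks too, and lay the long plaque flat in the open gift box. Then rebuild the stack in the middle of the drying board as it was: both sticks on the board, lying square across it about 12 cm apart, and the short plaque resting level on both sticks, centred over board and sticks and lying lengthwise along the board. Keep both plaques flower side up, and do not shift the jar of dried flowers, the glue gun or the pin tin.

Things in the scene. Friction and masses are not known exactly. Their poses are not given: they have to be found in the camera images.
- long_plaque: the finished plaque, at the bottom of the stack: brown wooden board 220 mm long (x), 60 wide (y), 12 thick, with white and yellow dried flowers glued on the middle of its upper face (within 24 mm of the middle, 12 mm high). About 120 g. Origin: middle of its underside, z up. At the start it lies along the drying board, its ends showing 25 mm beyond the short plaque.
- short_plaque: the plaque that is still drying, on top of the stack: like the long one but 170 mm long (x), 60 wide (y), 12 thick, with purple and pink flowers on the middle of its upper face (within 24 mm of the middle, 12 mm high). About 90 g. Origin: middle of its underside, z up. At the start it rests on the two sticks, parallel to the long plaque.
- stick_a: spacer stick, plain pale wood bar 120 mm long (x), 18 by 18 mm in section, about 25 g. Origin: its centre, 9 mm above what it lies on. At the start it lies across the long plaque, about 60 mm from its middle, under one half of the short plaque, its ends sticking out 30 mm either side. The two sticks are alike and interchangeable.
- stick_b: the other spacer stick, the same as stick_a, under the other half of the short plaque.
- drying_board: plain grey laminate board, 280 mm (x) by 160 mm (y), 12 mm thick, lying fixed on the table; the stack stands on its middle. Origin: middle of its underside.
- cutting_mat: green cutting mat with a pale grid, 300 mm (x) by 220 mm (y), 3 mm thick, fixed on the table: the side area. Origin: middle of its underside. The pin tin stands near its corner on the +x, +y side.
- gift_box: open gift box of kraft card, outside 260 mm (x) by 160 mm (y), walls 35 mm high and 3 mm thick, floor 3 mm thick, empty, fixed on the table. Origin: middle of its underside.
- flower_jar: bystander: glass jar of dried stems, 68 mm across, 95 mm high, stems to 165 mm; origin: middle of its underside. Stands beyond the mat, board and box. Leave it there.
- glue_gun: bystander: blue cordless glue gun with orange trigger, lying on its side at the far side of the table, about 200 by 130 mm, 37 mm high; origin: on the table under the barrel. Leave it there.
- pin_tin: bystander: small round tin of pins, 44 mm across, 21 mm high with the pin heads, standing on the cutting mat about 115 mm (mat x) and 80 mm (mat y) from its middle; origin: middle of its underside. Leave it there.
There are look-alikes about, which are no part of the job. What is shaped like the stick_b but purple is not meant.

How it is judged:
On the way, in this order (a step that is already met when the one before it is completed fails the run):
1. the short plaque lies flat on the cutting mat, released (x of short_plaque in the frame of cutting_mat between -0.145 and 0.145 m and y of short_plaque in the frame of cutting_mat between -0.105 and 0.105 m and z of short_plaque in the frame of cutting_mat between 0 and 0.008 m and contact force between the fingers and short_plaque below 0.5 N and linear speed of short_plaque below 0.03 m/s and angle between short_plaque's own z axis and vertical below 0.06 rad), for 0.2 s.
2. both sticks lie on the cutting mat too, released (all of step 1 and x of stick_a in the frame of cutting_mat between -0.145 and 0.145 m and y of stick_a in the frame of cutting_mat between -0.105 and 0.105 m and z of stick_a in the frame of cutting_mat between 0.008 and 0.017 m and contact force between the fingers and stick_a below 0.5 N and linear speed of each of stick_a, stick_b below 0.03 m/s and x of stick_b in the frame of cutting_mat between -0.145 and 0.145 m and y of stick_b in the frame of cutting_mat between -0.105 and 0.105 m and z of stick_b in the frame of cutting_mat between 0.008 and 0.017 m and contact force between the fingers and stick_b below 0.5 N), for 0.2 s.
3. the long plaque lies flat on the floor of the gift box, released (z of long_plaque in the frame of gift_box between 0 and 0.008 m and x of long_plaque in the frame of gift_box between -0.03 and 0.03 m and y of long_plaque in the frame of gift_box between -0.055 and 0.055 m and angle between long_plaque's own z axis and vertical below 0.06 rad and contact force between the fingers and long_plaque below 0.5 N and linear speed of long_plaque below 0.03 m/s), for 0.2 s.
At the end, for the whole second after the job is handed in: long plaque flat in the gift box; both sticks on the drying board, square across (0.2 rad) under the short plaque, 42 to 78 mm either side of its middle, centred to 18 mm; short plaque level on both, within 18 mm of the board's middle and 0.17 rad of its length; all released, at rest (all of step 3 and z of short_plaque in the frame of drying_board between 0.026 and 0.034 m and horizontal distance between short_plaque and drying_board below 0.018 m and angle between the x axis of short_plaque and the x axis of drying_board, either way round below 0.17 rad and angle between short_plaque's own z axis and vertical below 0.04 rad and contact force between the fingers and short_plaque below 0.5 N and linear speed of each of short_plaque, stick_a, stick_b below 0.03 m/s and z of stick_a in the frame of drying_board between 0.017 and 0.025 m and y of stick_a in the frame of short_plaque between -0.018 and 0.018 m and angle between the x axis of each of stick_a, stick_b and the y axis of short_plaque, either way round below 0.2 rad and contact force between the fingers and stick_a below 0.5 N and z of stick_b in the frame of drying_board between 0.017 and 0.025 m and y of stick_b in the frame of short_plaque between -0.018 and 0.018 m and contact force between the fingers and stick_b below 0.5 N and ((x of stick_a in the frame of short_plaque between -0.078 and -0.042 m and x of stick_b in the frame of short_plaque between 0.042 and 0.078 m) or (x of stick_b in the frame of short_plaque between -0.078 and -0.042 m and x of stick_a in the frame of short_plaque between 0.042 and 0.078 m))); the robot touches nothing.
It fails at once if a plaque is tipped on its edge or turned over (angle between any of long_plaque, short_plaque's own z axis and vertical above 0.8 rad).
It fails at once if the jar or the glue gun is shifted by more than 30 mm, or the pin tin by more than 20 mm, or the jar is knocked over (distance of any of flower_jar, glue_gun from where it was at the start of the episode above 0.03 m or distance of pin_tin from where it was at the start of the episode above 0.02 m or angle between flower_jar's own z axis and vertical above 0.5 rad).
It also fails if it takes over 147 s, if anything falls off the work surface, if the arm or the gripper's body presses on something with over 40 N, if the wrist force passes 120 N, or if a joint passes its speed limit or range.

### The arm

A 6-joint arm with a two-finger parallel gripper is mounted at the origin on the work surface. World frame = base frame: x ahead of the robot, y to its left, z up, the work surface at z = 0. Lengths are in m, angles in rad, forces in N, time in s.
With the tool pointing down it reaches from about 0.3 to 0.875 m from the base axis. Payload 6.4 kg.
Tool frame: the origin (TCP) lies at the very end of the fingers, on their centre line; the grasp point (between the pads) lies 19 mm behind it; z points along the fingers, y is the line along which they close (so a half turn about z gives the same grasp; the last joint's range is limited). The gripper opens to 85 mm and grips with 20 to 120 N. Pads are 22 mm wide; open, the fingers measure 114 mm over their backs; the gripper's body (76 mm by 85 mm) begins 54 mm behind the grasp point. The pads swing forward as they close: fully open they stand 13 mm farther back than shut.
Start: joints at [0.941, 0.181, 1.607, -0, 1.354, -0.206], TCP at [0.236, 0.524, 0.231] pointing down, gripper open.
Joint ranges: [-2.99, 2.99], [-0.89, 2.07], [0.3, 2.58], [-1.14, 4.28], [0, 2.63], [-3.12, 3.12]. Speed limits (rad/s): [2.57, 2.57, 3.01, 3.14, 3.14, 3.14].

### API

Orientations are given as a unit quaternion [w, x, y, z].
In Python, from bench import ctrl gives the robot as it stands.
- The arm moves only by the tool jog_arm, never from a script. Its argument "series" is a list that holds one entry, the list of rows, each a list of 7 numbers: the shift along the tool's x, y, z in mm, then the turn, a rotation vector about the tool's x, y, z in rad, then the finger opening in mm, from 0 to 85.4. In form: [[[tx, ty, tz, rx, ry, rz, gripper], ...]]. A call has exactly 10 rows; each row shifts and turns the commanded pose from where the row before left it, along the tool's axes as they then stand; what a row does not reach is not made up. A row lasts 1/10 s, in which the tool goes at most 50 mm and 8.59 degrees, less where a joint would pass 70% of its speed; a pose out of reach is approached as far as the arm can. A call with a gripper value outside its range is refused whole. The fingers move at their own pace and stop on an object; the grip force is fixed at half the most. Time passes only in rows, so rows that do not move let the fingers close, or fill a call up. It gives the time, the measured TCP pose, the force, the opening and the grip force at its end, in the units of the state.
- ctrl.get_obs(): the state, without advancing time (a new reading comes with each control period).
- ctrl.camera(name): name is "scene" or "top" or "wrist"; returns a dict with "frame" (420x560x3 uint8, blue, green, red), "z_map" (420x560 float32, m along the optical axis (not along the pixel's ray), 0 where there is no reading), "fx", "fy", "cx", "cy" (pixels), "xyz" and "rotation" of the camera in the world. Camera axes: x right, y down, z forward; pixel columns grow to the right and rows downward; lengths in m; the calibration is good to about 2 mm. A picture is of the moment at which its call begins.
- ctrl.hand_in(): hands the job in; it is judged then, once.
The state is a dict: "time_s": time; "q": joint angles; "dq": joint speeds; "joint_efforts": joint torques, N m; "eef_pos": TCP position; "eef_rot": TCP orientation; "wrist_force": force on the tool from outside, world axes, zero at the start; "torque": the same for the moment, N m; "opening": opening from 0.0 (shut) to 1.0 (fully open); "grasp_force": force on a finger pad.
Only numpy, scipy, OpenCV 4.12 (cv2) and the standard library are available. Lean on these libraries where they do the work, as an engineer would, in place of code of your own. Each camera call takes 0.05 s, during which the arm holds its last target. There are 200 camera calls.

## Working session

There is one attempt and no reset: what is moved stays moved. The work goes in short steps, Python scripts to look and compute and a tool call to move; the robot and the scene stay as the last step left them, time stands still between calls to the robot, and variables do not carry over. Pictures are saved under pics/ and viewed, at most 14 in all, crops included, and the job is handed in when it is done.

Besides the shell and the picture viewer there is one more tool, called after "Call:" as name([rows], argument=value, ...), one row to a line, values as JSON. jog_arm: Moves the arm, as the interface text tells. Its arguments: {"type":"object","properties":{"series":{"type":"array"}},"required":["series"]}

```bash
ls; mkdir -p pics; cat > h.py <<'E'
import numpy as np, cv2
from bench import ctrl
def cam(n):
    c=ctrl.camera(n); c['R']=np.array(c['rotation']); 
    if c['R'].size==4:
        from scipy.spatial.transform import Rotation as Ro
        w=c['R']; c['R']=Ro.from_quat([w[1],w[2],w[3],w[0]]).as_matrix()
    c['R']=c['R'].reshape(3,3); return c
def ray(c,uv,z):
    uv=np.atleast_2d(np.asarray(uv,float)); d=np.c_[(uv[:,0]-c['cx'])/c['fx'],(uv[:,1]-c['cy'])/c['fy'],np.ones(len(uv))]@c['R'].T
    p=np.array(c['xyz']); return p+d*((z-p[2])/d[:,2])[:,None]
def cloud(c):
    v,u=np.mgrid[0:420,0:560]; z=c['z_map']
    return np.stack([(u-c['cx'])/c['fx']*z,(v-c['cy'])/c['fy']*z,z],-1)@c['R'].T+np.array(c['xyz'])
E
python3 - <<'E'
from h import *
for n in ['top','scene']:
    c=cam(n); cv2.imwrite(f'pics/{n}0.png',c['frame']); np.savez(f'{n}0.npz',**{k:np.array(v) for k,v in c.items()}); print(n,c['xyz'],c['R'].round(3).tolist(),c['fx'],c['fy'],c['cx'],c['cy'])
o=ctrl.get_obs(); print(o)
E
```

```text
pics
top [0.45242911 0.07072753 0.96948663] [[0.026, -0.989, 0.144], [-1.0, -0.027, -0.006], [0.01, -0.144, -0.99]] 392.49614528924303 392.49614528924303 277.124967003688 207.52969915080743
scene [1.39084726 0.14360775 0.76259145] [[-0.049, 0.675, -0.736], [0.999, 0.021, -0.047], [-0.016, -0.738, -0.675]] 432.53058089576365 432.53058089576365 275.52939890645473 211.98775832340792
{'time_s': 0.1, 'q': array([ 9.40694214e-01,  1.81477811e-01,  1.60791211e+00,  3.19726368e-06,
        1.35381098e+00, -2.06325845e-01]), 'dq': array([-0.00029565, -0.00044218, -0.00342702, -0.00100922, -0.00162634,
       -0.00024836]), 'joint_efforts': array([ 5.41802347e-04, -4.45878088e+01, -3.52236915e+01, -2.49137283e-04,
        4.06684747e-03, -4.44723844e-05]), 'eef_pos': array([0.23613742, 0.52372376, 0.23046605]), 'eef_rot': array([-3.28002893e-04,  2.10306450e-01,  9.77635183e-01, -7.34183811e-04]), 'wrist_force': array([ 0.15910377, -0.00295762,  0.51376697]), 'torque': array([0.00529132, 0.01723356, 0.02510939]), 'grasp_force': 0.0, 'opening': 0.9970747630078493}
```

View pics/top0.png

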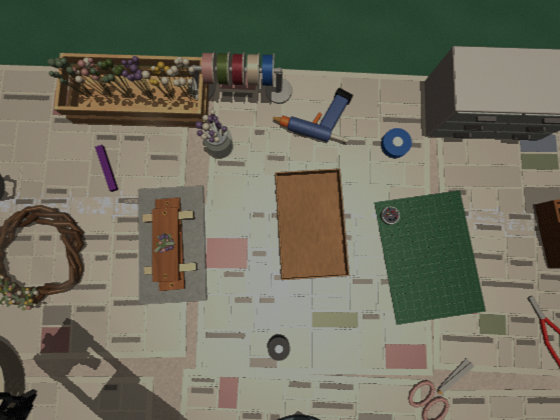

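View pics/scene0.png

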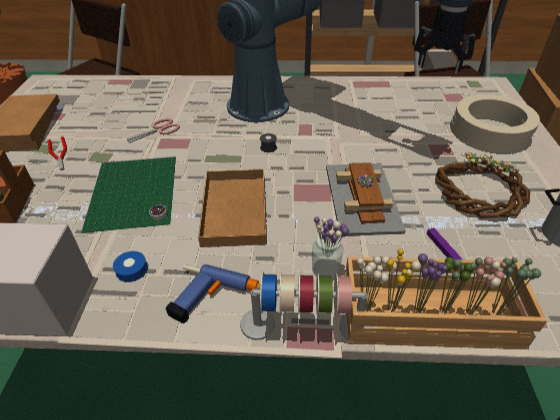

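The top view shows the stack at (167,245) on the grey board (172,245), the box at (311,224) and the green mat at (430,257) with the tin at (390,215). The jar is at (217,140) and the glue gun at (315,120). The scene view agrees, and the purple decoy lies at (107,168) in the top view.

```bash
python3 - <<'E'
from h import *
c=dict(np.load('top0.npz')); P=cloud(c); f=c['frame']; hsv=cv2.cvtColor(f,cv2.COLOR_BGR2HSV)
def roi(u0,u1,v0,v1):
    m=np.zeros((420,560),bool); m[v0:v1,u0:u1]=1; return m
def fit(name,m,z):
    m=cv2.morphologyEx(m.astype(np.uint8),cv2.MORPH_OPEN,np.ones((3,3)))
    n,l,s,ce=cv2.connectedComponentsWithStats(m)
    for i in range(1,n):
        if s[i,4]<40: continue
        v,u=np.where(l==i); X=ray(c,np.c_[u,v],z)[:,:2]
        (a,b),(w,h),t=cv2.minAreaRect((X*1000).astype(np.float32))
        if w<h: w,h=h,w; t+=90
        print(name,s[i,4],'c',round(a),round(b),'sz',round(w),round(h),'ang',round((t+90)%180-90,1),'z',np.median(P[l==i][:,2]).round(4))
H,S,V=hsv[...,0],hsv[...,1],hsv[...,2]; Z=P[...,2]
r=roi(130,215,180,310)
fit('board',r&(S<60)&(V<150)&(abs(Z-.012)<.006),.012)
fit('boardall',r&(Z>.007),.012)
fit('wood',r&(S>120)&(H<20)&(Z>.015)&(Z<.034),.024)
fit('short',r&(S>120)&(H<20)&(Z>.047)&(Z<.06),.054)
fit('sticks',r&(S<=130)&(Z>.03)&(Z<.047),.042)
fit('mat',roi(360,500,180,335)&(H>50)&(H<90)&(S>80),.003)
fit('box',roi(265,360,160,290)&(Z>.02),.035)
fit('boxfloor',roi(265,360,160,290)&(Z>-.005)&(Z<.012)&(S>120),.003)
fit('tin',roi(375,405,200,230)&(Z>.012),.02)
fit('jar',roi(190,240,110,165)&(Z>.03),.09)
fit('tape',roi(260,300,325,365)&(Z>.015),.03)
print(Z[245,167],Z[280,145],Z[216,152],Z[260,150],Z[200,170],Z[290,168])
E
```

```text
board 4518 c 498 318 sz 280 160 ang 4.7 z 0.0121
boardall 7645 c 498 318 sz 280 160 ang 4.7 z 0.0139
wood 221 c 595 331 sz 56 22 ang -88.4 z 0.0243
wood 105 c 490 293 sz 74 7 ang 3.6 z 0.0242
wood 241 c 408 310 sz 59 38 ang -82.3 z 0.024
short 1592 c 494 321 sz 170 60 ang 5.0 z 0.0541
sticks 112 c 565 281 sz 34 17 ang -88.4 z 0.0419
sticks 72 c 555 372 sz 20 17 ang -88.4 z 0.0416
sticks 136 c 443 270 sz 40 18 ang -83.8 z 0.0421
sticks 67 c 433 361 sz 19 16 ang -85.9 z 0.0418
mat 5928 c 488 -326 sz 297 184 ang 9.6 z 0.0035
mat 40 c 609 -259 sz 16 13 ang -1.2 z 0.0036
mat 336 c 540 -272 sz 76 57 ang 5.6 z 0.0034
mat 42 c 543 -230 sz 15 12 ang -0.9 z 0.003
mat 93 c 525 -243 sz 35 17 ang -88.5 z 0.0036
mat 41 c 506 -256 sz 15 12 ang -1.2 z 0.0038
mat 45 c 509 -275 sz 15 15 ang -88.5 z 0.0036
mat 40 c 504 -237 sz 15 12 ang -1.0 z 0.0026
mat 135 c 475 -251 sz 37 35 ang 9.4 z 0.0038
mat 82 c 469 -222 sz 35 15 ang 9.6 z 0.0034
mat 90 c 442 -237 sz 35 16 ang -81.5 z 0.0034
mat 99 c 425 -260 sz 36 16 ang -81.6 z 0.0035
mat 42 c 421 -230 sz 15 12 ang -1.0 z 0.0038
mat 93 c 409 -283 sz 36 16 ang -81.6 z 0.0035
mat 99 c 394 -256 sz 37 17 ang 9.4 z 0.0034
mat 45 c 401 -233 sz 16 15 ang 17.9 z 0.0028
mat 51 c 388 -277 sz 17 15 ang -1.4 z 0.004
mat 45 c 368 -279 sz 15 14 ang -88.6 z 0.0036
mat 45 c 361 -240 sz 16 15 ang 1.4 z 0.0034
mat 42 c 365 -260 sz 15 14 ang -88.6 z 0.003
mat 65 c 339 -252 sz 35 18 ang 61.9 z 0.0033
boxfloor 6422 c 555 -20 sz 256 155 ang 5.1 z 0.0033
tin 255 c 580 -213 sz 42 39 ang -88.4 z 0.0198
jar 1181 c 761 224 sz 134 66 ang 37.8 z 0.0955
tape 421 c 262 53 sz 51 48 ang 1.4 z 0.0381
0.056016904696718495 0.011822235390846036 0.05310902068002499 0.012962025099562346 0.022358538523247207 0.012203988767798601
```

Call:
jog_arm([
  [[0,0,0,0,0,-0.1275,85],[0,0,0,0,0,-0.1275,85],[0,0,0,0,0,-0.1275,85],[0,0,0,0,0,-0.1275,85],[-33,-30,0,0,0,0,85],[-33,-30,0,0,0,0,85],[-33,-30,0,0,0,0,85],[-33,-30,0,0,0,0,85],[-33,-30,0,0,0,0,85],[-33,-30,0,0,0,0,85]],
])

```text
time_s: 1.1
eef_pos: [0.4502, 0.3605, 0.2309]
eef_rot: [-0.0, -0.043, 0.999, -0.0]
wrist_force: [-0.1, 1.4, 0.0]
opening: 0.997
grasp_force: 0.0
```

```bash
cat >> h.py <<'E'
from scipy.spatial.transform import Rotation as Ro
def go(x,y,z,yaw):
    """mm, deg (yaw of tool y, mod 180): prints turn rv (tool), then shift in final tool axes"""
    o=ctrl.get_obs(); q=o['eef_rot']; R=Ro.from_quat([q[1],q[2],q[3],q[0]])
    best=None
    for k in (0,180):
        a=np.radians(yaw+k); T=np.array([[-np.sin(a),np.cos(a),0],[np.cos(a),np.sin(a),0],[0,0,-1]]).T
        rv=(R.inv()*Ro.from_matrix(T)).as_rotvec()
        if best is None or np.linalg.norm(rv)<np.linalg.norm(best[0]): best=(rv,T)
    rv,T=best; p=np.array(o['eef_pos'])*1000
    print('t',round(o['time_s'],2),'tcp',p.round(1),'turn',rv.round(3),'shift',(T.T@(np.array([x,y,z])-p)).round(1),'F',np.round(o['wrist_force'],1),'op',round(o['opening']*85.4,1),'g',round(o['grasp_force'],1),'q6',round(o['q'][5],2))
E
python3 - <<'E'
from h import *
go(494,321,100,94.9)
c=dict(np.load('top0.npz')); hsv=cv2.cvtColor(c['frame'],cv2.COLOR_BGR2HSV); H,S,V=[hsv[...,i] for i in range(3)]
m=np.zeros((420,560),np.uint8); m[180:335,360:500]=((H>50)&(H<90)&(S>80))[180:335,360:500]
m=cv2.morphologyEx(m,cv2.MORPH_CLOSE,np.ones((9,9))); v,u=np.where(m>0)
print(cv2.minAreaRect((ray(c,np.c_[u,v],.003)[:,:2]*1000).astype(np.float32)))
# box rim from the dark outline: region red-brown incl walls
P=cloud(c); s=(P[...,2]>.025)&(P[...,2]<.045); m=np.zeros_like(s); m[160:290,265:360]=s[160:290,265:360]
v,u=np.where(m); print(len(v)); X=P[m][:,:2]*1000
print(cv2.minAreaRect(X.astype(np.float32)))
E
```

```text
t 1.1 tcp [450.2 360.5 230.9] turn [-0.    -0.001  0.001] shift [-40.3 -43.1 130.9] F [-0.1  1.4  0. ] op 85.2 g 0.0 q6 -1.19
((485.2103271484375, -310.263916015625), (296.6062316894531, 215.48538208007812), 9.613468170166016)
567
((554.795654296875, -19.143386840820312), (260.3897399902344, 160.4568634033203), 5.0412702560424805)
```

Call:
jog_arm([
  [[-8,-8.6,21,0,0,0,85],[-8,-8.6,21,0,0,0,85],[-8,-8.6,21,0,0,0,85],[-8,-8.6,21,0,0,0,85],[-8,-8.6,21,0,0,0,85],[0,0,21,0,0,0,85],[0,0,21,0,0,0,85],[0,0,21,0,0,0,85],[0,0,20,0,0,0,85],[0,0,16,0,0,0,85]],
])

```text
time_s: 2.1
eef_pos: [0.4919, 0.3221, 0.0255]
eef_rot: [-0.001, -0.043, 0.999, -0.0]
wrist_force: [0.8, 0.3, -0.7]
opening: 0.992
grasp_force: 0.0
```

Call:
jog_arm([
  [[0,0,0,0,0,0,85],[0,0,0,0,0,0,75],[0,0,0,0,0,0,66],[0,0,0,0,0,0,55],[0,0,0,0,0,0,50],[0,0,0,0,0,0,50],[0,0,0,0,0,0,50],[0,0,0,0,0,0,50],[0,0,0,0,0,0,50],[0,0,0,0,0,0,50]],
])

```text
time_s: 3.1
eef_pos: [0.494, 0.3231, 0.029]
eef_rot: [0.001, -0.043, 0.999, 0.001]
wrist_force: [0.1, 0.9, 6.5]
opening: 0.687
grasp_force: 65.0
```

```bash
python3 - <<'E'
from h import *
go(494,321,27,94.9)
c=cam('scene'); cv2.imwrite('pics/s1.png',cv2.resize(c['frame'][130:260,300:430],(650,650)))
E
```

```text
t 3.1 tcp [494.  323.1  29. ] turn [0.001 0.003 0.001] shift [ 0.2 -2.   2. ] F [0.1 0.9 6.5] op 58.6 g 65.0 q6 -1.28
```

View pics/s1.png

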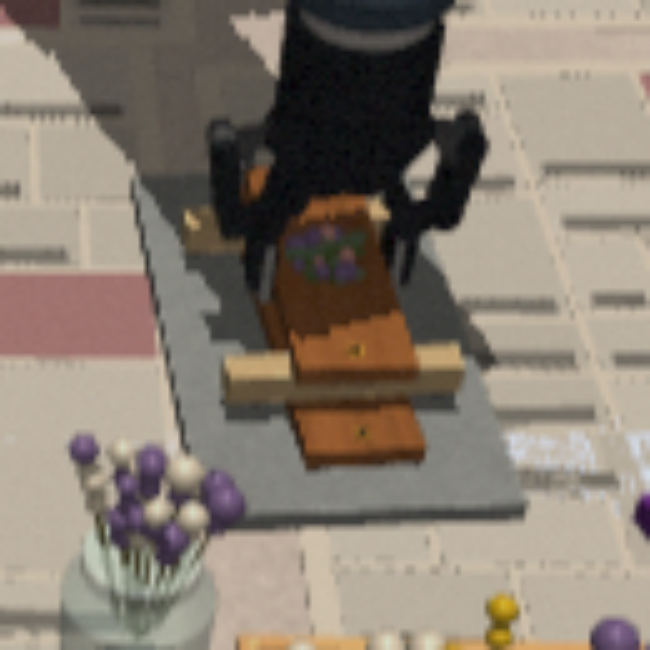

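The plaque is gripped across its middle. The finger tips, at crop (262,295) and (400,283), reach below its underside, so I'll measure by how much before lifting.

```bash
python3 - <<'E'
from h import *
c=cam('scene'); P=cloud(c)
for u0,u1 in((346,356),(374,384)):
  for v in range(176,196,2):
    print(v,[tuple((P[v,u]*1000).round().astype(int)) for u in range(u0,u1,2)])
E
```

```text
176 [(np.int64(512), np.int64(268), np.int64(86)), (np.int64(502), np.int64(275), np.int64(79)), (np.int64(506), np.int64(279), np.int64(82)), (np.int64(509), np.int64(284), np.int64(84)), (np.int64(506), np.int64(290), np.int64(82))]
178 [(np.int64(450), np.int64(278), np.int64(31)), (np.int64(447), np.int64(284), np.int64(29)), (np.int64(504), np.int64(280), np.int64(73)), (np.int64(509), np.int64(285), np.int64(78)), (np.int64(507), np.int64(290), np.int64(76))]
180 [(np.int64(435), np.int64(281), np.int64(13)), (np.int64(440), np.int64(285), np.int64(17)), (np.int64(503), np.int64(281), np.int64(66)), (np.int64(502), np.int64(287), np.int64(65)), (np.int64(508), np.int64(291), np.int64(70))]
182 [(np.int64(445), np.int64(280), np.int64(14)), (np.int64(444), np.int64(286), np.int64(13)), (np.int64(503), np.int64(282), np.int64(60)), (np.int64(504), np.int64(287), np.int64(61)), (np.int64(508), np.int64(291), np.int64(64))]
184 [(np.int64(456), np.int64(279), np.int64(15)), (np.int64(455), np.int64(285), np.int64(14)), (np.int64(502), np.int64(283), np.int64(52)), (np.int64(507), n
[... 2899 characters left out ...]
[(np.int64(528), np.int64(341), np.int64(55)), (np.int64(530), np.int64(346), np.int64(57)), (np.int64(527), np.int64(351), np.int64(55)), (np.int64(479), np.int64(368), np.int64(15)), (np.int64(478), np.int64(374), np.int64(15))]
192 [(np.int64(538), np.int64(340), np.int64(57)), (np.int64(540), np.int64(344), np.int64(58)), (np.int64(536), np.int64(350), np.int64(55)), (np.int64(539), np.int64(354), np.int64(58)), (np.int64(486), np.int64(373), np.int64(14))]
194 [(np.int64(542), np.int64(340), np.int64(53)), (np.int64(546), np.int64(344), np.int64(56)), (np.int64(544), np.int64(349), np.int64(55)), (np.int64(546), np.int64(354), np.int64(57)), (np.int64(496), np.int64(372), np.int64(15))]
```

Call:
jog_arm([
  [[0,0,-5,0,0,0,50],[0,0,-5,0,0,0,50],[0,0,-15,0,0,0,50],[0,0,-15,0,0,0,50],[0,0,-15,0,0,0,50],[0,0,-15,0,0,0,50],[0,0,-15,0,0,0,50],[0,0,-15,0,0,0,50],[0,0,-15,0,0,0,50],[0,0,-15,0,0,0,50]],
])

```text
time_s: 4.2
eef_pos: [0.4927, 0.3224, 0.1586]
eef_rot: [0.0, -0.043, 0.999, 0.0]
wrist_force: [-0.3, -0.0, -0.9]
opening: 0.685
grasp_force: 64.4
```

Call:
jog_arm([
  [[4,-25,0,0,0,0,50],[7.5,-42,0,0,0,0,50],[7.5,-45,0,0,0,0,50],[7.5,-45,0,0,0,0,50],[7.5,-45,0,0,0,0,50],[7.5,-45,0,0,0,0,50],[7.5,-45,0,0,0,0,50],[7.5,-45,0,0,0,0,50],[7.5,-45,0,0,0,0,50],[7.5,-45,0,0,0,0,50]],
])

```text
time_s: 5.2
eef_pos: [0.458, -0.111, 0.1582]
eef_rot: [0.0, -0.043, 0.999, -0.0]
wrist_force: [1.1, 0.3, -1.1]
opening: 0.686
grasp_force: 64.5
```

Call:
jog_arm([
  [[7.5,-45,0,0,0,0,50],[7.5,-45,0,0,0,0,50],[8,-35,0,0,0,0,50],[0,-20,12,0,0,0,50],[0,0,16,0,0,0,50],[0,0,16,0,0,0,50],[0,0,16,0,0,0,50],[0,0,16,0,0,0,50],[0,0,16,0,0,0,50],[0,0,8,0,0,0,50]],
])

```text
time_s: 6.2
eef_pos: [0.4473, -0.2551, 0.0565]
eef_rot: [-0.001, -0.043, 0.999, 0.001]
wrist_force: [-0.6, -0.2, -0.3]
opening: 0.693
grasp_force: 64.5
```

```bash
python3 - <<'E'
from h import *
go(445,-256,-6,94.9)
c=cam('scene'); P=cloud(c); Z=P[...,2]; m=np.zeros(Z.shape,bool); m[140:215,60:200]=1
hsv=cv2.cvtColor(c['frame'],cv2.COLOR_BGR2HSV); m&=(hsv[...,0]<20)&(hsv[...,1]>100)&(Z>.02)&(Z<.12)
print(m.sum(),np.percentile(Z[m],[2,10,25,50,75,90,98]).round(3))
cv2.imwrite('pics/s2.png',c['frame'])
E
```

```text
t 6.2 tcp [ 447.3 -255.1   56.5] turn [ 0.001 -0.001  0.001] shift [ 2.4 -0.7 62.5] F [-0.6 -0.2 -0.3] op 59.1 g 64.5 q6 -2.41
612 [0.072 0.077 0.081 0.082 0.083 0.084 0.087]
```

View pics/s2.png

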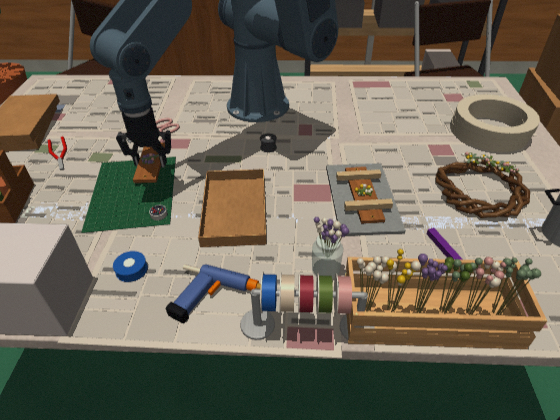

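The plaque hangs level over the mat, at (148,165). The two sticks stay in place on the long plaque at (365,190).

Call:
jog_arm([
  [[0,0,10,0,0,0,50],[0,0,10,0,0,0,50],[0,0,10,0,0,0,50],[0,0,10,0,0,0,50],[0,0,8,0,0,0,50],[0,0,5,0,0,0,50],[0,0,4,0,0,0,50],[0,0,3,0,0,0,50],[0,0,0,0,0,0,50],[0,0,0,0,0,0,50]],
])

```text
time_s: 7.25
eef_pos: [0.4478, -0.2555, -0.0017]
eef_rot: [-0.0, -0.043, 0.999, 0.0]
wrist_force: [-4.9, 2.2, 10.3]
opening: 0.687
grasp_force: 71.3
```

```bash
python3 - <<'E'
from h import *
go(445,-256,-9,94.9)
E
```

```text
t 7.25 tcp [ 447.8 -255.5   -1.7] turn [ 0.    -0.     0.001] shift [ 2.9 -0.2  7.3] F [-4.9  2.2 10.3] op 58.7 g 71.3 q6 -2.41
```

```bash
python3 - <<'E'
from h import *
c=cam('scene'); P=cloud(c); Z=P[...,2]; m=np.zeros(Z.shape,bool); m[140:235,60:200]=1
hsv=cv2.cvtColor(c['frame'],cv2.COLOR_BGR2HSV); m&=(hsv[...,0]<20)&(hsv[...,1]>100)&(Z>.005)&(Z<.12)
X=P[m]; print(len(X),np.percentile(X[:,2],[2,10,25,50,75,90,98]).round(4))
t=X[X[:,2]>np.percentile(X[:,2],30)]; A=np.c_[t[:,:2],np.ones(len(t))]; print(np.linalg.lstsq(A,t[:,2],rcond=None)[0], t[:,:2].min(0),t[:,:2].max(0))
cv2.imwrite('pics/s3.png',cv2.resize(c['frame'][130:240,80:190],(660,660)))
E
```

```text
663 [0.0074 0.0125 0.0217 0.0237 0.0249 0.0261 0.0349]
[-0.02026842  0.07015021  0.05287853] [ 0.36319142 -0.28978268] [ 0.67933297 -0.08485673]
```

View pics/s3.png

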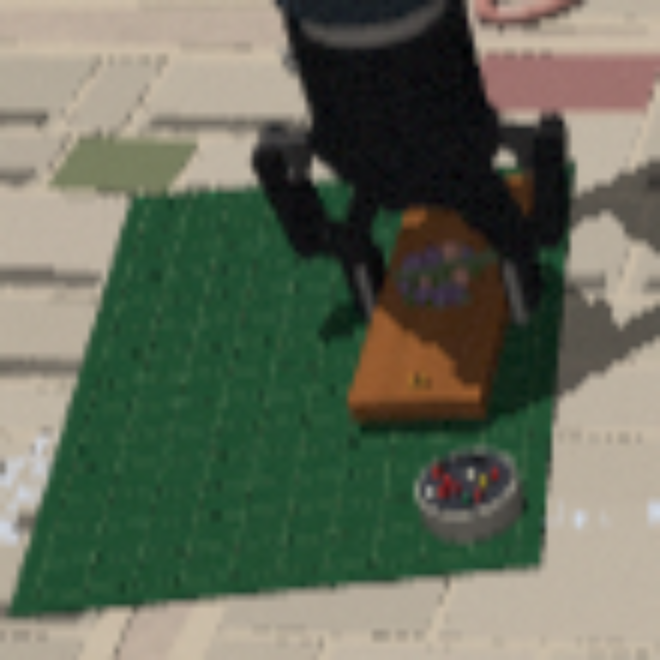

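It is about 9 mm above the mat with the finger tips touching, so I'll release it there.

Call:
jog_arm([
  [[0,0,-3,0,0,0,50],[0,0,0,0,0,0,60],[0,0,0,0,0,0,70],[0,0,0,0,0,0,85],[0,0,0,0,0,0,85],[0,0,0,0,0,0,85],[0,0,-30,0,0,0,85],[0,0,-40,0,0,0,85],[0,0,-45,0,0,0,85],[0,0,-45,0,0,0,85]],
])

```text
time_s: 8.3
eef_pos: [0.4474, -0.2552, 0.1616]
eef_rot: [-0.0, -0.043, 0.999, 0.0]
wrist_force: [0.9, -0.5, -0.1]
opening: 0.993
grasp_force: 0.0
```

```bash
cat >> h.py <<'E'
def comps(c,m,z,minpx=60):
    P=cloud(c); m=cv2.morphologyEx(m.astype(np.uint8),cv2.MORPH_OPEN,np.ones((3,3)))
    n,l,s,_=cv2.connectedComponentsWithStats(m)
    for i in range(1,n):
        if s[i,4]<minpx: continue
        v,u=np.where(l==i); X=ray(c,np.c_[u,v],z)[:,:2]
        (a,b),(w,h),t=cv2.minAreaRect((X*1000).astype(np.float32))
        if w<h: w,h=h,w; t+=90
        print(s[i,4],'c',round(a),round(b),'sz',round(w),round(h),'ang',round((t+90)%180-90,1),'z',np.median(P[l==i][:,2]).round(4))
def box(u0,u1,v0,v1):
    m=np.zeros((420,560),bool); m[v0:v1,u0:u1]=1; return m
E
python3 - <<'E'
from h import *
c=cam('top'); h=cv2.cvtColor(c['frame'],cv2.COLOR_BGR2HSV); H,S,V=h[...,0],h[...,1],h[...,2]; Z=cloud(c)[...,2]
print('short');comps(c,box(370,490,185,330)&(S>120)&(H<20)&(Z<.035),.015)
print('sticks');comps(c,box(130,215,180,310)&(Z>.034)&(Z<.047),.042)
print('long');comps(c,box(130,215,180,310)&(S>130)&(H<20)&(Z>.015)&(Z<.032),.024)
go(560,323,30,6)
cv2.imwrite('pics/t2.png',c['frame'])
E
```

```text
short
1452 c 448 -255 sz 169 62 ang 4.6 z 0.0151
sticks
396 c 561 323 sz 119 19 ang -84.0 z 0.0418
398 c 438 310 sz 121 18 ang -83.8 z 0.042
long
318 c 589 331 sz 56 34 ang -86.0 z 0.0244
806 c 500 320 sz 105 58 ang 6.3 z 0.0243
416 c 409 311 sz 57 39 ang -86.0 z 0.0243
t 8.35 tcp [ 451.2 -258.3  169.9] turn [-1.000e-03  1.300e-02  1.553e+00] shift [566.7 169.  139.9] F [ 4.6 -2.2  5.8] op 85.0 g 0.0 q6 -2.41
```

View pics/t2.png

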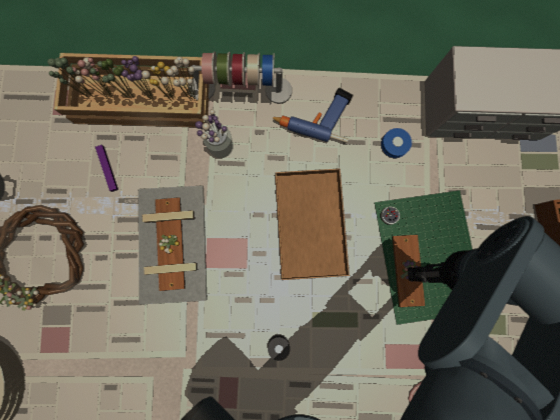

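The top view shows the short plaque flat on the mat at (408,271), clear of the tin. Both sticks still lie on the long plaque, at (167,216) and (170,268).

Call:
jog_arm([
  [[0,0,0,0,0,0.13,60],[0,0,0,0,0,0.14,32],[0,0,0,0,0,0.14,32],[0,0,0,0,0,0.14,32],[0,0,0,0,0,0.14,32],[0,0,0,0,0,0.14,32],[0,0,0,0,0,0.14,32],[0,0,0,0,0,0.14,32],[0,0,0,0,0,0.14,32],[0,0,0,0,0,0.14,32]],
])

```text
time_s: 9.35
eef_pos: [0.4478, -0.2555, 0.1599]
eef_rot: [-0.0, 0.609, 0.793, 0.0]
wrist_force: [0.1, -0.2, -0.5]
opening: 0.374
grasp_force: 0.0
```

Call:
jog_arm([
  [[0,0,0,0,0,0.1,32],[0,0,0,0,0,0.063,32],[30,9,0,0,0,0,32],[46,13.7,0,0,0,0,32],[46,13.7,0,0,0,0,32],[46,13.7,0,0,0,0,32],[46,13.7,0,0,0,0,32],[46,13.7,0,0,0,0,32],[46,13.7,0,0,0,0,32],[46,13.7,0,0,0,0,32]],
])

```text
time_s: 10.35
eef_pos: [0.5157, 0.1075, 0.1602]
eef_rot: [0.0, 0.669, 0.743, 0.0]
wrist_force: [2.0, -1.9, -0.0]
opening: 0.376
grasp_force: 0.0
```

Call:
jog_arm([
  [[46,13.7,0,0,0,0,32],[46,13.7,0,0,0,0,32],[46,13.7,0,0,0,0,32],[46,13.7,0,0,0,0,32],[30,8,12,0,0,0,32],[0,0,20,0,0,0,32],[0,0,20,0,0,0,32],[0,0,20,0,0,0,32],[0,0,10,0,0,0,32],[0,0,0,0,0,0,32]],
])

```text
time_s: 11.35
eef_pos: [0.5545, 0.3242, 0.0761]
eef_rot: [-0.001, 0.669, 0.743, -0.002]
wrist_force: [-0.4, -1.3, 0.4]
opening: 0.377
grasp_force: 0.0
```

```bash
python3 - <<'E'
from h import *
go(561,323,27,6)
E
```

```text
t 11.35 tcp [554.5 324.2  76.1] turn [-0.004  0.001 -0.001] shift [-1.9  6.3 49.1] F [-0.4 -1.3  0.4] op 32.2 g 0.0 q6 0.24
```

Call:
jog_arm([
  [[-1,3,0,0,0,0,32],[-1,3.3,0,0,0,0,32],[0,0,12,0,0,0,32],[0,0,12,0,0,0,32],[0,0,12,0,0,0,32],[0,0,12,0,0,0,32],[0,0,0,0,0,0,32],[0,0,0,0,0,0,20],[0,0,0,0,0,0,12],[0,0,0,0,0,0,12]],
])

```text
time_s: 12.35
eef_pos: [0.5629, 0.3237, 0.031]
eef_rot: [0.0, 0.669, 0.743, 0.001]
wrist_force: [0.2, -0.3, -0.4]
opening: 0.188
grasp_force: 61.2
```

Call:
jog_arm([
  [[0,0,0,0,0,0,12],[0,0,0,0,0,0,12],[0,0,-4,0,0,0,12],[0,0,-8,0,0,0,12],[0,0,-15,0,0,0,12],[0,0,-20,0,0,0,12],[0,0,-20,0,0,0,12],[0,0,-20,0,0,0,12],[0,0,-20,0,0,0,12],[0,0,0,0,0,0,12]],
])

```text
time_s: 13.35
eef_pos: [0.5649, 0.3245, 0.1424]
eef_rot: [0.002, 0.669, 0.743, 0.004]
wrist_force: [0.8, 0.7, 0.3]
opening: 0.189
grasp_force: 61.2
```

```bash
python3 - <<'E'
from h import *
ex=np.array([.986,.167]);ey=np.array([-.167,.986])
for m in ((-70,-42),(30,-42)): print(np.array([485,-310])+m[0]*ex+m[1]*ey)
p=np.array([485,-310])+30*ex-42*ey
go(p[0],p[1],7,6)
E
```

```text
[ 422.994 -363.102]
[ 521.594 -346.402]
t 13.35 tcp [564.9 324.5 142.4] turn [ 0.008 -0.002 -0.001] shift [-662.7 -113.2  135.4] F [0.8 0.7 0.3] op 16.1 g 61.2 q6 0.24
```

Call:
jog_arm([
  [[-25,-4,0,0,0,0,12],[-45,-7.7,0,0,0,0,12],[-45,-7.7,0,0,0,0,12],[-45,-7.7,0,0,0,0,12],[-45,-7.7,0,0,0,0,12],[-45,-7.7,0,0,0,0,12],[-45,-7.7,0,0,0,0,12],[-45,-7.7,0,0,0,0,12],[-45,-7.7,0,0,0,0,12],[-45,-7.7,0,0,0,0,12]],
])

```text
time_s: 14.35
eef_pos: [0.5334, -0.1135, 0.1371]
eef_rot: [-0.0, 0.669, 0.743, 0.0]
wrist_force: [1.0, -0.5, -1.2]
opening: 0.189
grasp_force: 61.2
```

Call:
jog_arm([
  [[-45,-7.7,0,0,0,0,12],[-45,-7.7,0,0,0,0,12],[-45,-7.7,0,0,0,0,12],[-45,-7.7,0,0,0,0,12],[-35,-6,0,0,0,0,12],[-18,-3,10,0,0,0,12],[0,0,22,0,0,0,12],[0,0,22,0,0,0,12],[0,0,22,0,0,0,12],[0,0,10,0,0,0,12]],
])

```text
time_s: 15.35
eef_pos: [0.5172, -0.3465, 0.0485]
eef_rot: [-0.002, 0.67, 0.743, 0.0]
wrist_force: [-1.1, -0.2, 0.4]
opening: 0.191
grasp_force: 61.2
```

```bash
python3 - <<'E'
from h import *
go(521.6,-346.4,11,6)
E
```

```text
t 15.35 tcp [ 517.2 -346.5   48.5] turn [-0.003 -0.003 -0.001] shift [-0.4  4.4 37.5] F [-1.1 -0.2  0.4] op 16.3 g 61.2 q6 -0.88
```

Call:
jog_arm([
  [[0,0,0,0,0,0,12],[0,0,10,0,0,0,12],[0,0,10,0,0,0,12],[0,0,8,0,0,0,12],[0,0,5,0,0,0,12],[0,0,3,0,0,0,12],[0,0,0,0,0,0,12],[0,0,0,0,0,0,12],[0,0,0,0,0,0,12],[0,0,0,0,0,0,12]],
])

```text
time_s: 16.35
eef_pos: [0.519, -0.3479, 0.0157]
eef_rot: [0.0, 0.669, 0.743, -0.0]
wrist_force: [0.1, 0.0, -0.5]
opening: 0.188
grasp_force: 61.2
```

```bash
python3 - <<'E'
from h import *
go(521.6,-346.4,10,6)
E
```

```text
t 16.35 tcp [ 519.  -347.9   15.7] turn [ 0.     0.001 -0.001] shift [1.3 2.8 5.7] F [ 0.1  0.  -0.5] op 16.1 g 61.2 q6 -0.88
```

Call:
jog_arm([
  [[0,0,3,0,0,0,12],[0,0,2.5,0,0,0,12],[0,0,0,0,0,0,12],[0,0,0,0,0,0,22],[0,0,0,0,0,0,32],[0,0,0,0,0,0,32],[0,0,-20,0,0,0,32],[0,0,-40,0,0,0,32],[0,0,-40,0,0,0,32],[0,0,-30,0,0,0,32]],
])

```text
time_s: 17.35
eef_pos: [0.5193, -0.3483, 0.1426]
eef_rot: [0.001, 0.669, 0.743, -0.0]
wrist_force: [-0.1, -0.3, 1.0]
opening: 0.374
grasp_force: 0.0
```

Call:
jog_arm([
  [[23,-0.4,0,0,0,0,32],[45,-0.8,0,0,0,0,32],[45,-0.8,0,0,0,0,32],[45,-0.8,0,0,0,0,32],[45,-0.8,0,0,0,0,32],[45,-0.8,0,0,0,0,32],[45,-0.8,0,0,0,0,32],[45,-0.8,0,0,0,0,32],[45,-0.8,0,0,0,0,32],[45,-0.8,0,0,0,0,32]],
])

```text
time_s: 18.35
eef_pos: [0.4664, 0.0789, 0.1402]
eef_rot: [0.0, 0.669, 0.743, 0.0]
wrist_force: [0.8, 0.3, 0.5]
opening: 0.374
grasp_force: 0.0
```

Call:
jog_arm([
  [[45,-0.8,0,0,0,0,32],[45,-0.8,0,0,0,0,32],[45,-0.8,0,0,0,0,32],[45,-0.8,0,0,0,0,32],[37,-0.8,0,0,0,0,32],[18,0,10,0,0,0,32],[0,0,20,0,0,0,32],[0,0,20,0,0,0,32],[0,0,15,0,0,0,32],[0,0,0,0,0,0,32]],
])

```text
time_s: 19.35
eef_pos: [0.4366, 0.3099, 0.0727]
eef_rot: [-0.001, 0.669, 0.743, -0.002]
wrist_force: [-0.1, -1.0, -0.3]
opening: 0.373
grasp_force: 0.0
```

```bash
python3 - <<'E'
from h import *
go(438,310,29,6)
E
```

```text
t 19.35 tcp [436.6 309.9  72.7] turn [-0.004  0.001 -0.001] shift [-0.   1.4 43.7] F [-0.1 -1.  -0.3] op 31.9 g 0.0 q6 0.29
```

Call:
jog_arm([
  [[0,1.2,10,0,0,0,32],[0,0,12,0,0,0,32],[0,0,12,0,0,0,32],[0,0,9,0,0,0,32],[0,0,0,0,0,0,32],[0,0,0,0,0,0,20],[0,0,0,0,0,0,12],[0,0,0,0,0,0,12],[0,0,0,0,0,0,12],[0,0,0,0,0,0,12]],
])

```text
time_s: 20.35
eef_pos: [0.4397, 0.3107, 0.032]
eef_rot: [0.0, 0.669, 0.743, 0.0]
wrist_force: [0.9, -0.5, -1.2]
opening: 0.19
grasp_force: 59.8
```

Call:
jog_arm([
  [[0,0,-4,0,0,0,12],[0,0,-8,0,0,0,12],[0,0,-15,0,0,0,12],[0,0,-20,0,0,0,12],[0,0,-20,0,0,0,12],[0,0,-20,0,0,0,12],[0,0,-20,0,0,0,12],[0,0,-5,0,0,0,12],[0,0,0,0,0,0,12],[0,0,0,0,0,0,12]],
])

```text
time_s: 21.35
eef_pos: [0.4391, 0.3105, 0.1433]
eef_rot: [-0.0, 0.669, 0.743, -0.0]
wrist_force: [0.9, -0.3, 0.0]
opening: 0.188
grasp_force: 59.8
```

```bash
python3 - <<'E'
from h import *
go(423,-363,10,6)
E
```

```text
t 21.35 tcp [439.1 310.5 143.3] turn [-0.001  0.    -0.001] shift [-668.1  -86.4  133.3] F [ 0.9 -0.3  0. ] op 16.1 g 59.8 q6 0.29
```

Call:
jog_arm([
  [[-23,-3,0,0,0,0,12],[-45,-5.8,0,0,0,0,12],[-45,-5.8,0,0,0,0,12],[-45,-5.8,0,0,0,0,12],[-45,-5.8,0,0,0,0,12],[-45,-5.8,0,0,0,0,12],[-45,-5.8,0,0,0,0,12],[-45,-5.8,0,0,0,0,12],[-45,-5.8,0,0,0,0,12],[-45,-5.8,0,0,0,0,12]],
])

```text
time_s: 22.35
eef_pos: [0.4279, -0.1222, 0.1428]
eef_rot: [-0.001, 0.669, 0.743, -0.0]
wrist_force: [1.0, -0.9, -0.4]
opening: 0.19
grasp_force: 59.8
```

Call:
jog_arm([
  [[-45,-5.8,0,0,0,0,12],[-45,-5.8,0,0,0,0,12],[-45,-5.8,0,0,0,0,12],[-45,-5.8,0,0,0,0,12],[-40,-5.2,0,0,0,0,12],[-20,-2.6,10,0,0,0,12],[0,0,25,0,0,0,12],[0,0,25,0,0,0,12],[0,0,20,0,0,0,12],[0,0,15,0,0,0,12]],
])

```text
time_s: 23.35
eef_pos: [0.4219, -0.3613, 0.0459]
eef_rot: [-0.002, 0.67, 0.743, 0.0]
wrist_force: [-0.3, -0.0, -0.5]
opening: 0.188
grasp_force: 59.8
```

Call:
jog_arm([
  [[0,0,10,0,0,0,12],[0,0,10,0,0,0,12],[0,0,5,0,0,0,12],[0,0,0,0,0,0,12],[0,0,0,0,0,0,12],[0,0,0,0,0,0,12],[0,0,0,0,0,0,12],[0,0,0,0,0,0,12],[0,0,0,0,0,0,12],[0,0,0,0,0,0,12]],
])

```text
time_s: 24.35
eef_pos: [0.4232, -0.3627, 0.0239]
eef_rot: [0.0, 0.669, 0.743, -0.0]
wrist_force: [-0.6, 0.4, 0.1]
opening: 0.188
grasp_force: 59.8
```

```bash
python3 - <<'E'
from h import *
go(423,-363,11,6)
E
```

```text
t 24.35 tcp [ 423.2 -362.7   23.9] turn [ 0.     0.    -0.001] shift [-0.2 -0.2 12.9] F [-0.6  0.4  0.1] op 16.0 g 59.8 q6 -1.03
```

Call:
jog_arm([
  [[0,0,6,0,0,0,12],[0,0,4,0,0,0,12],[0,0,2.5,0,0,0,12],[0,0,0,0,0,0,12],[0,0,0,0,0,0,22],[0,0,0,0,0,0,32],[0,0,0,0,0,0,32],[0,0,-30,0,0,0,32],[0,0,-45,0,0,0,32],[0,0,-45,0,0,0,32]],
])

```text
time_s: 25.35
eef_pos: [0.4226, -0.362, 0.1319]
eef_rot: [-0.001, 0.669, 0.743, 0.0]
wrist_force: [-0.6, -0.2, 0.1]
opening: 0.374
grasp_force: 0.0
```

Call:
jog_arm([
  [[0,0,-15,0,0,-0.13,60],[0,0,0,0,0,-0.14,85],[0,0,0,0,0,-0.14,85],[0,0,0,0,0,-0.14,85],[0,0,0,0,0,-0.14,85],[0,0,0,0,0,-0.14,85],[0,0,0,0,0,-0.14,85],[0,0,0,0,0,-0.14,85],[0,0,0,0,0,-0.14,85],[0,0,0,0,0,-0.14,85]],
])

```text
time_s: 26.35
eef_pos: [0.4231, -0.3626, 0.1462]
eef_rot: [-0.0, 0.036, 0.999, 0.0]
wrist_force: [0.1, 0.2, -0.5]
opening: 0.996
grasp_force: 0.0
```

Call:
jog_arm([
  [[0,0,0,0,0,-0.1,85],[0,0,0,0,0,-0.08,85],[-7,33,0,0,0,0,85],[-10,45,0,0,0,0,85],[-10,45,0,0,0,0,85],[-10,45,0,0,0,0,85],[-10,45,0,0,0,0,85],[-10,45,0,0,0,0,85],[-10,40,0,0,0,0,85],[-5,20,0,0,0,0,85]],
])

```text
time_s: 27.35
eef_pos: [0.4618, -0.0359, 0.1464]
eef_rot: [0.0, -0.053, 0.999, 0.0]
wrist_force: [1.0, -0.8, -0.2]
opening: 0.994
grasp_force: 0.0
```

```bash
python3 - <<'E'
from h import *
go(498,320.5,4,96)
c=cam('top'); h=cv2.cvtColor(c['frame'],cv2.COLOR_BGR2HSV); H,S,V=h[...,0],h[...,1],h[...,2]; Z=cloud(c)[...,2]
print('long');comps(c,box(130,215,180,310)&(S>110)&(H<20)&(Z>.015)&(Z<.045),.024)
print('short');comps(c,box(370,490,185,330)&(S>120)&(H<20)&(Z<.035),.015)
print('sticks');comps(c,box(370,490,185,330)&(Z>.015)&(Z<.03)&(S<=120),.021)
print('tin');comps(c,box(370,410,195,235)&(Z>.012),.02)
cv2.imwrite('pics/t3.png',c['frame'])
E
```

```text
t 27.35 tcp [461.8 -35.9 146.4] turn [0.001 0.    0.001] shift [-73.3 350.7 142.4] F [ 1.  -0.8 -0.2] op 84.9 g 0.0 q6 -2.01
long
2014 c 498 320 sz 219 60 ang 6.6 z 0.0241
short
87 c 523 -264 sz 34 19 ang -88.5 z 0.0153
310 c 405 -277 sz 79 31 ang -1.3 z 0.0153
sticks
216 c 580 -213 sz 42 39 ang -88.4 z 0.0198
372 c 519 -345 sz 122 18 ang -84.0 z 0.0214
393 c 424 -360 sz 121 18 ang -84.1 z 0.0212
tin
254 c 580 -213 sz 42 39 ang -88.4 z 0.0199
```

View pics/t3.png

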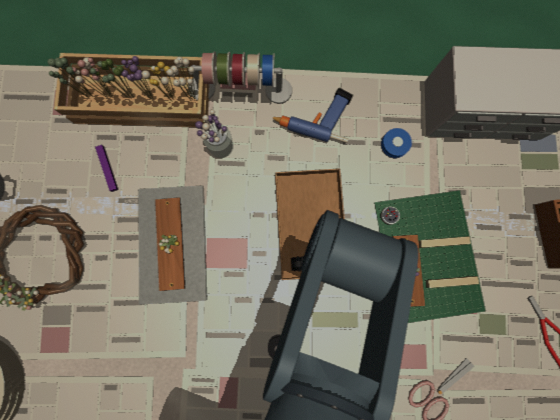

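The long plaque is clear at (169,243). The sticks are flat on the mat at (445,243) and (453,283), and the tin has not moved.

Call:
jog_arm([
  [[-8,39,0,0,0,0,85],[-9,43,0,0,0,0,85],[-9,43,0,0,0,0,85],[-9,43,0,0,0,0,85],[-9,43,0,0,0,0,85],[-9,43,0,0,0,0,85],[-9,43,0,0,0,0,85],[-8,35,0,0,0,0,85],[-3,18,20,0,0,0,85],[0,0,30,0,0,0,85]],
])

```text
time_s: 28.4
eef_pos: [0.5006, 0.3196, 0.0978]
eef_rot: [0.003, -0.053, 0.999, 0.001]
wrist_force: [0.5, -0.5, 0.2]
opening: 0.995
grasp_force: 0.0
```

Call:
jog_arm([
  [[0,0,25,0,0,0,85],[0,0,10,0,0,0,85],[0,0,0,0,0,0,85],[0,0,0,0,0,0,85],[0,0,0,0,0,0,85],[0,0,0,0,0,0,85],[0,0,0,0,0,0,85],[0,0,0,0,0,0,85],[0,0,0,0,0,0,85],[0,0,0,0,0,0,85]],
])

```text
time_s: 29.4
eef_pos: [0.4985, 0.3167, 0.0613]
eef_rot: [0.0, -0.052, 0.999, 0.0]
wrist_force: [-0.1, 0.7, -0.3]
opening: 0.996
grasp_force: 0.0
```

```bash
python3 - <<'E'
from h import *
go(498,320.5,7,96.4)
E
```

```text
t 29.4 tcp [498.5 316.7  61.3] turn [-0.     0.    -0.008] shift [ 0.1  3.8 54.3] F [-0.1  0.7 -0.3] op 85.1 g 0.0 q6 -1.31
```

Call:
jog_arm([
  [[0,3.8,12,0,0,-0.008,85],[0,0,12,0,0,0,85],[0,0,12,0,0,0,85],[0,0,10,0,0,0,85],[0,0,5,0,0,0,85],[0,0,3,0,0,0,85],[0,0,0,0,0,0,85],[0,0,0,0,0,0,85],[0,0,0,0,0,0,78],[0,0,0,0,0,0,70]],
])

```text
time_s: 30.4
eef_pos: [0.4985, 0.3206, 0.0078]
eef_rot: [0.0, -0.056, 0.998, 0.0]
wrist_force: [-0.2, -0.3, -0.4]
opening: 0.818
grasp_force: 0.0
```

Call:
jog_arm([
  [[0,0,0,0,0,0,65],[0,0,0,0,0,0,60],[0,0,0,0,0,0,55],[0,0,0,0,0,0,50],[0,0,0,0,0,0,50],[0,0,0,0,0,0,50],[0,0,0,0,0,0,50],[0,0,0,0,0,0,50],[0,0,0,0,0,0,50],[0,0,0,0,0,0,50]],
])

```text
time_s: 31.4
eef_pos: [0.4986, 0.3208, 0.0081]
eef_rot: [0.0, -0.056, 0.998, 0.0]
wrist_force: [-1.9, -1.0, 5.7]
opening: 0.68
grasp_force: 65.0
```

Call:
jog_arm([
  [[0,0,-2,0,0,0,50],[0,0,-3,0,0,0,50],[0,0,-5,0,0,0,50],[0,0,-10,0,0,0,50],[0,0,-10,0,0,0,50],[0,0,0,0,0,0,50],[0,0,0,0,0,0,50],[0,0,0,0,0,0,50],[0,0,0,0,0,0,50],[0,0,0,0,0,0,50]],
])

```text
time_s: 32.4
eef_pos: [0.4979, 0.3203, 0.0369]
eef_rot: [-0.0, -0.056, 0.998, -0.0]
wrist_force: [-1.0, -0.4, -1.3]
opening: 0.684
grasp_force: 64.3
```

```bash
python3 - <<'E'
from h import *
go(555,-19,0,95.1)
c=cam('scene'); h=cv2.cvtColor(c['frame'],cv2.COLOR_BGR2HSV); P=cloud(c); Z=P[...,2]
m=box(330,400,150,240)&(h[...,0]<20)&(h[...,1]>110)&(Z>.015)&(Z<.08)&(abs(P[...,1]-.32)<.06)&(P[...,0]<.62)&(P[...,0]>.38)
t=P[m]; t=t[t[:,2]>np.median(t[:,2])-.006];print(len(t),np.percentile(t[:,2],[5,25,50,75,95]).round(4))
print(np.linalg.lstsq(np.c_[t[:,:2]-t[:,:2].mean(0),np.ones(len(t))],t[:,2],rcond=None)[0].round(3))
E
```

```text
t 32.4 tcp [497.9 320.3  36.9] turn [-0.    -0.001  0.022] shift [ -26.7 -343.1   36.9] F [-1.  -0.4 -1.3] op 58.4 g 64.3 q6 -1.31
841 [0.0509 0.0531 0.054  0.055  0.0564]
[-0.007  0.008  0.054]
```

Call:
jog_arm([
  [[0,0,-15,0,0,0,50],[0,0,-25,0,0,0.022,50],[0,0,-20,0,0,0,50],[-2,-25,0,0,0,0,50],[-3,-40,0,0,0,0,50],[-3,-40,0,0,0,0,50],[-3,-40,0,0,0,0,50],[-3,-40,0,0,0,0,50],[-3,-40,0,0,0,0,50],[-3,-40,0,0,0,0,50]],
])

```text
time_s: 33.45
eef_pos: [0.5422, 0.0567, 0.0986]
eef_rot: [0.001, -0.045, 0.999, -0.0]
wrist_force: [0.3, 0.8, -1.2]
opening: 0.684
grasp_force: 64.5
```

Call:
jog_arm([
  [[-3,-40,0,0,0,0,50],[-3,-25,0,0,0,0,50],[-3,-13,0,0,0,0,50],[0,0,0,0,0,0,50],[0,0,10,0,0,0,50],[0,0,15,0,0,0,50],[0,0,15,0,0,0,50],[0,0,5,0,0,0,50],[0,0,0,0,0,0,50],[0,0,0,0,0,0,50]],
])

```text
time_s: 34.45
eef_pos: [0.5576, -0.0183, 0.0521]
eef_rot: [-0.0, -0.045, 0.999, 0.0]
wrist_force: [-0.0, 0.5, -1.2]
opening: 0.682
grasp_force: 64.5
```

```bash
python3 - <<'E'
from h import *
go(555,-19,-1,95.1)
E
```

```text
t 34.45 tcp [557.6 -18.3  52.1] turn [ 0.    -0.     0.001] shift [ 2.7 -0.5 53.1] F [-0.   0.5 -1.2] op 58.3 g 64.5 q6 -1.91
```

Call:
jog_arm([
  [[2.5,0,10,0,0,0,50],[0,0,12,0,0,0,50],[0,0,12,0,0,0,50],[0,0,10,0,0,0,50],[0,0,5,0,0,0,50],[0,0,2,0,0,0,50],[0,0,1,0,0,0,50],[0,0,0,0,0,0,50],[0,0,0,0,0,0,50],[0,0,0,0,0,0,50]],
])

```text
time_s: 35.45
eef_pos: [0.5555, -0.0189, 0.0007]
eef_rot: [0.0, -0.045, 0.999, -0.0]
wrist_force: [-0.4, 0.8, -0.0]
opening: 0.684
grasp_force: 64.5
```

Call:
jog_arm([
  [[0,0,0,0,0,0,60],[0,0,0,0,0,0,70],[0,0,0,0,0,0,80],[0,0,0,0,0,0,80],[0,0,-10,0,0,0,80],[0,0,-20,0,0,0,80],[0,0,-40,0,0,0,80],[0,0,-40,0,0,0,80],[0,0,-30,0,0,0,80],[0,0,0,0,0,0,80]],
])

```text
time_s: 36.45
eef_pos: [0.5587, -0.0196, 0.1465]
eef_rot: [0.005, -0.045, 0.999, -0.001]
wrist_force: [1.3, -0.6, 1.4]
opening: 0.935
grasp_force: 0.0
```

```bash
python3 - <<'E'
from h import *
c=cam('scene'); h=cv2.cvtColor(c['frame'],cv2.COLOR_BGR2HSV); P=cloud(c); Z=P[...,2]
m=box(195,275,165,250)&(Z>.008)&(Z<.03)
t=P[m];print(len(t),np.percentile(t[:,2],[5,25,50,75,95]).round(4))
cv2.imwrite('pics/s4.png',cv2.resize(c['frame'][140:260,170:300],(650,600)))
go(519,-345,10,6)
E
```

```text
2169 [0.01   0.0151 0.0166 0.0199 0.0274]
t 36.5 tcp [557.1 -19.2 143.7] turn [0.003 0.006 1.555] shift [-320.   -72.   133.7] F [ 0.2 -0.7 -1.4] op 80.1 g 0.0 q6 -1.91
```

View pics/s4.png

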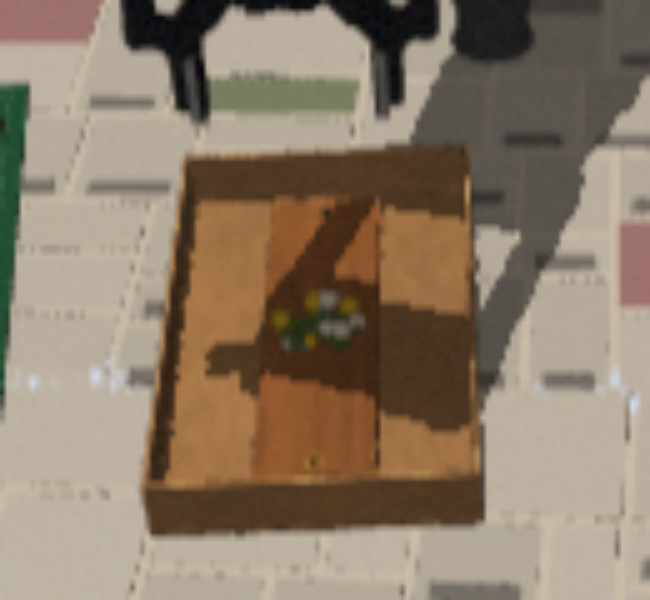

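The long plaque lies flat and centred in the box, flower side up, with the flowers at crop (320,320). Next I return the first stick.

Call:
jog_arm([
  [[0,0,0,0,0,0.135,60],[0,0,0,0,0,0.14,32],[0,0,0,0,0,0.14,32],[0,0,0,0,0,0.14,32],[0,0,0,0,0,0.14,32],[0,0,0,0,0,0.14,32],[0,0,0,0,0,0.14,32],[0,0,0,0,0,0.14,32],[0,0,0,0,0,0.14,32],[0,0,0,0,0,0.14,32]],
])

```text
time_s: 37.5
eef_pos: [0.554, -0.0186, 0.1388]
eef_rot: [-0.001, 0.61, 0.793, -0.001]
wrist_force: [0.5, -0.1, 0.7]
opening: 0.374
grasp_force: 0.0
```

Call:
jog_arm([
  [[0,0,0,0,0,0.09,32],[0,0,0,0,0,0.07,32],[-30,-7,0,0,0,0,32],[-44,-10,0,0,0,0,32],[-44,-10,0,0,0,0,32],[-44,-10,0,0,0,0,32],[-44,-10,0,0,0,0,32],[-44,-10,0,0,0,0,32],[-44,-10,0,0,0,0,32],[-26,-5,0,0,0,0,32]],
])

```text
time_s: 38.5
eef_pos: [0.5154, -0.3474, 0.1389]
eef_rot: [-0.001, 0.67, 0.742, -0.0]
wrist_force: [0.2, 0.0, -0.9]
opening: 0.377
grasp_force: 0.0
```

Call:
jog_arm([
  [[0,0,10,0,0,0,32],[0,0,20,0,0,0,32],[0,0,25,0,0,0,32],[0,0,20,0,0,0,32],[0,0,5,0,0,0,32],[0,0,0,0,0,0,32],[0,0,0,0,0,0,32],[0,0,0,0,0,0,32],[0,0,0,0,0,0,32],[0,0,0,0,0,0,32]],
])

```text
time_s: 39.5
eef_pos: [0.5174, -0.3449, 0.0611]
eef_rot: [0.001, 0.669, 0.743, -0.0]
wrist_force: [-0.0, 0.2, 0.7]
opening: 0.372
grasp_force: 0.0
```

```bash
python3 - <<'E'
from h import *
go(519.5,-345.5,10,6)
E
```

```text
t 39.5 tcp [ 517.4 -344.9   61.1] turn [0.001 0.001 0.   ] shift [-0.8  2.  51.1] F [-0.   0.2  0.7] op 31.8 g 0.0 q6 -0.88
```

Call:
jog_arm([
  [[-0.8,2,10,0,0,0,32],[0,0,12,0,0,0,32],[0,0,12,0,0,0,32],[0,0,12,0,0,0,32],[0,0,5,0,0,0,32],[0,0,0,0,0,0,32],[0,0,0,0,0,0,20],[0,0,0,0,0,0,12],[0,0,0,0,0,0,12],[0,0,0,0,0,0,12]],
])

```text
time_s: 40.5
eef_pos: [0.5194, -0.3454, 0.0098]
eef_rot: [0.0, 0.669, 0.743, -0.0]
wrist_force: [-0.4, 0.3, 0.5]
opening: 0.19
grasp_force: 60.4
```

Call:
jog_arm([
  [[0,0,0,0,0,0,12],[0,0,-4,0,0,0,12],[0,0,-8,0,0,0,12],[0,0,-15,0,0,0,12],[0,0,-25,0,0,0,12],[0,0,-30,0,0,0,12],[0,0,-25,0,0,0,12],[0,0,-3,0,0,0,12],[0,0,0,0,0,0,12],[0,0,0,0,0,0,12]],
])

```text
time_s: 41.5
eef_pos: [0.5185, -0.3446, 0.1184]
eef_rot: [-0.001, 0.669, 0.743, 0.0]
wrist_force: [0.3, 0.2, -0.1]
opening: 0.19
grasp_force: 60.5
```

```bash
python3 - <<'E'
from h import *
go(557.8,322.9,19,4.7)
E
```

```text
t 41.5 tcp [ 518.5 -344.6  118.4] turn [-0.001 -0.001  0.023] shift [662.1  93.8  99.4] F [ 0.3  0.2 -0.1] op 16.3 g 60.5 q6 -0.88
```

Call:
jog_arm([
  [[0,0,0,0,0,0.023,12],[27,3.8,0,0,0,0,12],[45,6.4,0,0,0,0,12],[45,6.4,0,0,0,0,12],[45,6.4,0,0,0,0,12],[45,6.4,0,0,0,0,12],[45,6.4,0,0,0,0,12],[45,6.4,0,0,0,0,12],[45,6.4,0,0,0,0,12],[45,6.4,0,0,0,0,12]],
])

```text
time_s: 42.5
eef_pos: [0.5413, 0.0469, 0.1182]
eef_rot: [-0.001, 0.678, 0.735, -0.001]
wrist_force: [0.4, -0.6, 0.1]
opening: 0.187
grasp_force: 60.5
```

Call:
jog_arm([
  [[45,6.4,0,0,0,0,12],[45,6.4,0,0,0,0,12],[45,6.4,0,0,0,0,12],[45,6.4,0,0,0,0,12],[45,6.4,0,0,0,0,12],[30,4,0,0,0,0,12],[20,2.8,0,0,0,0,12],[0,0,20,0,0,0,12],[0,0,25,0,0,0,12],[0,0,15,0,0,0,12]],
])

```text
time_s: 43.5
eef_pos: [0.5564, 0.3219, 0.0559]
eef_rot: [-0.001, 0.678, 0.735, -0.002]
wrist_force: [-0.7, -0.2, -0.4]
opening: 0.188
grasp_force: 60.5
```

Call:
jog_arm([
  [[0,0,0,0,0,0,12],[0,0,0,0,0,0,12],[0,0,0,0,0,0,12],[0,0,0,0,0,0,12],[0,0,0,0,0,0,12],[0,0,0,0,0,0,12],[0,0,0,0,0,0,12],[0,0,0,0,0,0,12],[0,0,0,0,0,0,12],[0,0,0,0,0,0,12]],
])

```text
time_s: 44.5
eef_pos: [0.5584, 0.3223, 0.0592]
eef_rot: [-0.0, 0.678, 0.736, -0.0]
wrist_force: [-0.1, -0.3, 0.7]
opening: 0.188
grasp_force: 60.5
```

```bash
python3 - <<'E'
from h import *
go(557.8,322.9,19,4.7)
E
```

```text
t 44.5 tcp [558.4 322.3  59.2] turn [-0.  0. -0.] shift [ 0.6 -0.5 40.2] F [-0.1 -0.3  0.7] op 16.1 g 60.5 q6 0.26
```

Call:
jog_arm([
  [[0,0,10,0,0,0,12],[0,0,10,0,0,0,12],[0,0,10,0,0,0,12],[0,0,6,0,0,0,12],[0,0,4,0,0,0,12],[0,0,0,0,0,0,12],[0,0,0,0,0,0,12],[0,0,0,0,0,0,12],[0,0,0,0,0,0,22],[0,0,0,0,0,0,32]],
])

```text
time_s: 45.5
eef_pos: [0.5585, 0.3223, 0.0193]
eef_rot: [0.0, 0.678, 0.735, 0.0]
wrist_force: [0.1, -0.2, 0.4]
opening: 0.374
grasp_force: 0.0
```

Call:
jog_arm([
  [[0,0,0,0,0,0,32],[0,0,-15,0,0,0,32],[0,0,-40,0,0,0,32],[0,0,-40,0,0,0,32],[0,0,-25,0,0,-0.023,32],[-30,-9,0,0,0,0,32],[-45,-13.9,0,0,0,0,32],[-45,-13.9,0,0,0,0,32],[-45,-13.9,0,0,0,0,32],[-45,-13.9,0,0,0,0,32]],
])

```text
time_s: 46.5
eef_pos: [0.5159, 0.1052, 0.1407]
eef_rot: [0.001, 0.669, 0.743, 0.001]
wrist_force: [-0.2, -1.0, 1.0]
opening: 0.377
grasp_force: 0.0
```

Call:
jog_arm([
  [[-45,-13.9,0,0,0,0,32],[-45,-13.9,0,0,0,0,32],[-45,-13.9,0,0,0,0,32],[-45,-13.9,0,0,0,0,32],[-45,-13.9,0,0,0,0,32],[-45,-13.9,0,0,0,0,32],[-45,-13.9,0,0,0,0,32],[-45,-13.9,0,0,0,0,32],[-45,-13.9,0,0,0,0,32],[-30,-9,0,0,0,0,32]],
])

```text
time_s: 47.5
eef_pos: [0.4277, -0.3435, 0.1409]
eef_rot: [0.001, 0.67, 0.743, -0.0]
wrist_force: [0.6, 0.2, -0.3]
opening: 0.379
grasp_force: 0.0
```

Call:
jog_arm([
  [[-20,-6,0,0,0,0,32],[0,0,20,0,0,0,32],[0,0,30,0,0,0,32],[0,0,20,0,0,0,32],[0,0,8,0,0,0,32],[0,0,0,0,0,0,32],[0,0,0,0,0,0,32],[0,0,0,0,0,0,32],[0,0,0,0,0,0,32],[0,0,0,0,0,0,32]],
])

```text
time_s: 48.5
eef_pos: [0.4249, -0.3609, 0.0621]
eef_rot: [0.001, 0.669, 0.743, -0.0]
wrist_force: [0.1, 0.0, 0.1]
opening: 0.374
grasp_force: 0.0
```

```bash
python3 - <<'E'
from h import *
go(424,-361,11,6)
c=cam('top'); Z=cloud(c)[...,2]
print('sticks');comps(c,box(130,215,180,310)&(Z>.021)&(Z<.04),.030)
h=cv2.cvtColor(c['frame'],cv2.COLOR_BGR2HSV)
print('board');comps(c,box(130,215,180,310)&(Z>.007),.012)
E
```

```text
t 48.5 tcp [ 424.9 -360.9   62.1] turn [0.001 0.001 0.   ] shift [-0.  -0.9 51.1] F [0.1 0.  0.1] op 31.9 g 0.0 q6 -1.02
sticks
386 c 559 321 sz 120 19 ang -85.2 z 0.0301
board
7656 c 498 318 sz 280 160 ang 4.7 z 0.0122
```

Call:
jog_arm([
  [[0,-0.9,10,0,0,0,32],[0,0,12,0,0,0,32],[0,0,12,0,0,0,32],[0,0,12,0,0,0,32],[0,0,5,0,0,0,32],[0,0,0,0,0,0,32],[0,0,0,0,0,0,20],[0,0,0,0,0,0,12],[0,0,0,0,0,0,12],[0,0,0,0,0,0,12]],
])

```text
time_s: 49.55
eef_pos: [0.4238, -0.3609, 0.0107]
eef_rot: [0.0, 0.669, 0.743, -0.0]
wrist_force: [1.0, -0.8, -0.6]
opening: 0.189
grasp_force: 59.8
```

Call:
jog_arm([
  [[0,0,0,0,0,0,12],[0,0,-4,0,0,0,12],[0,0,-8,0,0,0,12],[0,0,-15,0,0,0,12],[0,0,-25,0,0,0,12],[0,0,-30,0,0,0,12],[0,0,-25,0,0,0,12],[0,0,-3,0,0,0,12],[0,0,0,0,0,0,12],[0,0,0,0,0,0,12]],
])

```text
time_s: 50.55
eef_pos: [0.4231, -0.36, 0.1195]
eef_rot: [-0.001, 0.669, 0.743, 0.0]
wrist_force: [0.1, 0.4, 0.0]
opening: 0.182
grasp_force: 59.9
```

```bash
python3 - <<'E'
from h import *
go(438.2,313.1,19,4.7)
E
```

```text
t 50.55 tcp [ 423.1 -360.   119.5] turn [-0.001 -0.001  0.023] shift [669.6  70.2 100.5] F [0.1 0.4 0. ] op 15.5 g 59.9 q6 -1.02
```

Call:
jog_arm([
  [[0,0,0,0,0,0.023,12],[27,2.8,0,0,0,0,12],[45,4.7,0,0,0,0,12],[45,4.7,0,0,0,0,12],[45,4.7,0,0,0,0,12],[45,4.7,0,0,0,0,12],[45,4.7,0,0,0,0,12],[45,4.7,0,0,0,0,12],[45,4.7,0,0,0,0,12],[45,4.7,0,0,0,0,12]],
])

```text
time_s: 51.55
eef_pos: [0.4312, 0.0303, 0.1195]
eef_rot: [-0.001, 0.678, 0.735, -0.0]
wrist_force: [1.0, 0.0, -0.4]
opening: 0.188
grasp_force: 59.9
```

Call:
jog_arm([
  [[45,4.7,0,0,0,0,12],[45,4.7,0,0,0,0,12],[45,4.7,0,0,0,0,12],[45,4.7,0,0,0,0,12],[45,4.7,0,0,0,0,12],[35,3.7,0,0,0,0,12],[22,2.6,0,0,0,0,12],[0,0,20,0,0,0,12],[0,0,25,0,0,0,12],[0,0,15,0,0,0,12]],
])

```text
time_s: 52.55
eef_pos: [0.4369, 0.3115, 0.0574]
eef_rot: [-0.001, 0.678, 0.735, -0.002]
wrist_force: [-0.0, 0.3, -0.8]
opening: 0.184
grasp_force: 59.9
```

Call:
jog_arm([
  [[0,0,0,0,0,0,12],[0,0,0,0,0,0,12],[0,0,0,0,0,0,12],[0,0,0,0,0,0,12],[0,0,0,0,0,0,12],[0,0,0,0,0,0,12],[0,0,0,0,0,0,12],[0,0,0,0,0,0,12],[0,0,0,0,0,0,12],[0,0,0,0,0,0,12]],
])

```text
time_s: 53.55
eef_pos: [0.4388, 0.3119, 0.0603]
eef_rot: [0.0, 0.678, 0.735, -0.0]
wrist_force: [0.9, 0.1, 0.1]
opening: 0.189
grasp_force: 59.9
```

```bash
python3 - <<'E'
from h import *
go(438.2,313.1,20,4.7)
E
```

```text
t 53.55 tcp [438.8 311.9  60.3] turn [-0.  0. -0.] shift [ 1.2 -0.5 40.3] F [0.9 0.1 0.1] op 16.1 g 59.9 q6 0.32
```

Call:
jog_arm([
  [[1,0,10,0,0,0,12],[0,0,10,0,0,0,12],[0,0,10,0,0,0,12],[0,0,6,0,0,0,12],[0,0,4,0,0,0,12],[0,0,0,0,0,0,12],[0,0,0,0,0,0,12],[0,0,0,0,0,0,12],[0,0,0,0,0,0,22],[0,0,0,0,0,0,32]],
])

```text
time_s: 54.55
eef_pos: [0.4388, 0.3129, 0.0203]
eef_rot: [0.0, 0.678, 0.735, 0.0]
wrist_force: [-0.3, 0.4, 0.8]
opening: 0.378
grasp_force: 0.0
```

Call:
jog_arm([
  [[0,0,0,0,0,0,32],[0,0,-15,0,0,0,32],[0,0,-40,0,0,0,32],[0,0,-40,0,0,0,32],[0,0,-25,0,0,-0.14,32],[0,0,0,0,0,-0.14,60],[0,0,0,0,0,-0.14,85],[0,0,0,0,0,-0.14,85],[0,0,0,0,0,-0.14,85],[0,0,0,0,0,-0.14,85]],
])

```text
time_s: 55.55
eef_pos: [0.4389, 0.313, 0.1416]
eef_rot: [0.0, 0.316, 0.949, 0.0]
wrist_force: [0.1, 0.5, -0.2]
opening: 0.994
grasp_force: 0.0
```

Call:
jog_arm([
  [[0,0,0,0,0,-0.14,85],[0,0,0,0,0,-0.14,85],[0,0,0,0,0,-0.14,85],[0,0,0,0,0,-0.14,85],[0,0,0,0,0,-0.1,85],[0,0,0,0,0,-0.069,85],[2,-28,0,0,0,0,85],[2.8,-45,0,0,0,0,85],[2.8,-45,0,0,0,0,85],[2.8,-45,0,0,0,0,85]],
])

```text
time_s: 56.55
eef_pos: [0.4414, 0.1483, 0.1415]
eef_rot: [0.001, -0.041, 0.999, -0.0]
wrist_force: [0.8, -0.6, 0.7]
opening: 0.992
grasp_force: 0.0
```

Call:
jog_arm([
  [[2.8,-45,0,0,0,0,85],[2.8,-45,0,0,0,0,85],[2.8,-45,0,0,0,0,85],[2.8,-45,0,0,0,0,85],[2.8,-45,0,0,0,0,85],[2.8,-45,0,0,0,0,85],[2.8,-45,0,0,0,0,85],[3,-35,0,0,0,0,85],[2,-20,0,0,0,0,85],[0,0,0,0,0,0,85]],
])

```text
time_s: 57.55
eef_pos: [0.4467, -0.2241, 0.1416]
eef_rot: [0.001, -0.038, 0.999, -0.001]
wrist_force: [0.6, 1.4, 0.5]
opening: 0.996
grasp_force: 0.0
```

```bash
python3 - <<'E'
from h import *
go(448,-255,-1,94.6)
c=cam('top'); Z=cloud(c)[...,2]
print('sticks');comps(c,box(130,215,180,310)&(Z>.021)&(Z<.04),.030)
c=cam('scene'); h=cv2.cvtColor(c['frame'],cv2.COLOR_BGR2HSV); Z=cloud(c)[...,2]
print('short');comps(c,box(85,180,155,235)&(h[...,0]<20)&(h[...,1]>100)&(Z<.04)&(Z>.011),.015)
E
```

```text
t 57.55 tcp [ 446.7 -224.1  141.6] turn [-0.002  0.001 -0.003] shift [  1.2 -30.9 142.6] F [0.6 1.4 0.5] op 85.1 g 0.0 q6 -2.35
sticks
388 c 559 321 sz 120 19 ang -85.3 z 0.0301
389 c 440 311 sz 118 18 ang -85.4 z 0.0299
short
668 c 450 -255 sz 172 61 ang 4.7 z 0.0158
```

Call:
jog_arm([
  [[0,-16,0,0,0,-0.003,85],[0.5,-14.8,10,0,0,0,85],[0,0,25,0,0,0,85],[0,0,30,0,0,0,85],[0,0,15,0,0,0,85],[0,0,0,0,0,0,85],[0,0,0,0,0,0,85],[0,0,0,0,0,0,85],[0,0,0,0,0,0,85],[0,0,0,0,0,0,85]],
])

```text
time_s: 58.65
eef_pos: [0.4491, -0.2523, 0.0612]
eef_rot: [0.001, -0.042, 0.999, -0.001]
wrist_force: [-1.1, 0.3, 0.8]
opening: 0.997
grasp_force: 0.0
```

```bash
python3 - <<'E'
from h import *
go(448.5,-255,-0.5,94.6)
E
```

```text
t 58.65 tcp [ 449.1 -252.3   61.2] turn [-0.001  0.001  0.003] shift [ 0.8 -2.6 61.7] F [-1.1  0.3  0.8] op 85.2 g 0.0 q6 -2.4
```

Call:
jog_arm([
  [[0.5,-2.6,12,0,0,0.002,85],[0,0,14,0,0,0,85],[0,0,14,0,0,0,85],[0,0,12,0,0,0,85],[0,0,6,0,0,0,85],[0,0,3.5,0,0,0,85],[0,0,0,0,0,0,85],[0,0,0,0,0,0,85],[0,0,0,0,0,0,78],[0,0,0,0,0,0,70]],
])

```text
time_s: 59.65
eef_pos: [0.4486, -0.2549, -0.0007]
eef_rot: [0.0, -0.041, 0.999, -0.0]
wrist_force: [0.2, -0.1, 0.6]
opening: 0.823
grasp_force: 0.0
```

Call:
jog_arm([
  [[0,0,0,0,0,0,65],[0,0,0,0,0,0,60],[0,0,0,0,0,0,55],[0,0,0,0,0,0,50],[0,0,0,0,0,0,50],[0,0,0,0,0,0,50],[0,0,0,0,0,0,50],[0,0,0,0,0,0,50],[0,0,0,0,0,0,50],[0,0,0,0,0,0,50]],
])

```text
time_s: 60.65
eef_pos: [0.4485, -0.2549, -0.0003]
eef_rot: [0.0, -0.041, 0.999, -0.0]
wrist_force: [-2.0, 0.8, 7.4]
opening: 0.684
grasp_force: 64.7
```

Call:
jog_arm([
  [[0,0,-2,0,0,0,50],[0,0,-4,0,0,0,50],[0,0,-10,0,0,0,50],[0,0,-20,0,0,0,50],[0,0,-30,0,0,0,50],[0,0,-30,0,0,0,50],[0,0,-24,0,0,0,50],[0,0,0,0,0,0,50],[0,0,0,0,0,0,50],[0,0,0,0,0,0,50]],
])

```text
time_s: 61.65
eef_pos: [0.4475, -0.2539, 0.1177]
eef_rot: [-0.001, -0.041, 0.999, 0.001]
wrist_force: [0.3, -0.1, -1.2]
opening: 0.683
grasp_force: 64.4
```

```bash
python3 - <<'E'
from h import *
go(499,317,25,94.7)
c=cam('scene'); h=cv2.cvtColor(c['frame'],cv2.COLOR_BGR2HSV); P=cloud(c); Z=P[...,2]
m=box(85,200,90,235)&(h[...,0]<20)&(h[...,1]>100)&(Z<.16)&(Z>.1)&(P[...,0]<.6)
t=P[m];t=t[t[:,2]>np.median(t[:,2])-.006];print(len(t),np.percentile(t[:,2],[5,25,50,75,95]).round(4),(t.min(0)+t.max(0))/2)
print(np.linalg.lstsq(np.c_[t[:,:2]-t[:,:2].mean(0),np.ones(len(t))],t[:,2],rcond=None)[0].round(3))
E
```

```text
t 61.65 tcp [ 447.5 -253.9  117.7] turn [ 0.002 -0.001 -0.001] shift [-98.1 564.7  92.7] F [ 0.3 -0.1 -1.2] op 58.4 g 64.4 q6 -2.4
596 [0.1303 0.1327 0.1337 0.1346 0.1361] [ 0.45060223 -0.25286035  0.13610612]
[-0.008  0.     0.134]
```

Call:
jog_arm([
  [[-4,25,0,0,0,0,50],[-7.5,43,0,0,0,0,50],[-7.5,43,0,0,0,0,50],[-7.5,43,0,0,0,0,50],[-7.5,43,0,0,0,0,50],[-7.5,43,0,0,0,0,50],[-7.5,43,0,0,0,0,50],[-7.5,43,0,0,0,0,50],[-7.5,43,0,0,0,0,50],[-7.5,43,0,0,0,0,50]],
])

```text
time_s: 62.7
eef_pos: [0.4851, 0.1636, 0.1175]
eef_rot: [-0.001, -0.041, 0.999, -0.0]
wrist_force: [0.9, -0.5, -1.3]
opening: 0.682
grasp_force: 64.4
```

Call:
jog_arm([
  [[-7.5,43,0,0,0,0,50],[-7.5,43,0,0,0,0,50],[-6,35,0,0,0,0,50],[-5,25,0,0,0,0,50],[0,5,0,0,0,0,50],[0,0,15,0,0,0,50],[0,0,20,0,0,0,50],[0,0,10,0,0,0,50],[0,0,0,0,0,0,50],[0,0,0,0,0,0,50]],
])

```text
time_s: 63.7
eef_pos: [0.4997, 0.3136, 0.0734]
eef_rot: [-0.0, -0.04, 0.999, -0.0]
wrist_force: [0.3, -0.2, -0.8]
opening: 0.682
grasp_force: 64.4
```

Call:
jog_arm([
  [[0,0,0,0,0,0,50],[0,0,0,0,0,0,50],[0,0,0,0,0,0,50],[0,0,0,0,0,0,50],[0,0,0,0,0,0,50],[0,0,0,0,0,0,50],[0,0,0,0,0,0,50],[0,0,0,0,0,0,50],[0,0,0,0,0,0,50],[0,0,0,0,0,0,50]],
])

```text
time_s: 64.7
eef_pos: [0.4997, 0.3145, 0.0737]
eef_rot: [-0.0, -0.041, 0.999, -0.0]
wrist_force: [0.7, -0.5, -0.6]
opening: 0.682
grasp_force: 64.4
```

```bash
python3 - <<'E'
from h import *
go(499,317,27,94.7)
c=cam('scene'); h=cv2.cvtColor(c['frame'],cv2.COLOR_BGR2HSV); P=cloud(c); Z=P[...,2]
m=box(310,420,100,260)&(h[...,0]<20)&(h[...,1]>110)&(Z<.11)&(Z>.06)&(P[...,0]<.62)
t=P[m];t=t[t[:,2]>np.median(t[:,2])-.004];print(len(t),np.percentile(t[:,2],[5,25,50,75,95]).round(4),np.percentile(t[:,:2],[.5,99.5],axis=0).round(3))
E
```

```text
t 64.7 tcp [499.7 314.5  73.7] turn [-0.    -0.    -0.001] shift [ 0.5  2.6 46.7] F [ 0.7 -0.5 -0.6] op 58.3 g 64.4 q6 -1.29
672 [0.0881 0.0897 0.0905 0.0914 0.0929] [[0.422 0.279]
 [0.586 0.348]]
```

Call:
jog_arm([
  [[0.5,2.6,10,0,0,0,50],[0,0,12,0,0,0,50],[0,0,12,0,0,0,50],[0,0,7,0,0,0,50],[0,0,3,0,0,0,50],[0,0,2,0,0,0,50],[0,0,1,0,0,0,50],[0,0,0,0,0,0,50],[0,0,0,0,0,0,50],[0,0,0,0,0,0,50]],
])

```text
time_s: 65.75
eef_pos: [0.4993, 0.3171, 0.0272]
eef_rot: [0.0, -0.041, 0.999, 0.0]
wrist_force: [0.3, 0.6, -0.9]
opening: 0.68
grasp_force: 64.5
```

```bash
python3 - <<'E'
from h import *
go(499,317,25.5,94.7)
c=cam('scene'); h=cv2.cvtColor(c['frame'],cv2.COLOR_BGR2HSV); P=cloud(c); Z=P[...,2]
m=box(310,420,100,260)&(h[...,0]<20)&(h[...,1]>110)&(Z<.11)&(Z>.032)&(P[...,0]<.62)
t=P[m];t=t[t[:,2]>np.median(t[:,2])-.004];print(len(t),np.percentile(t[:,2],[5,25,50,75,95]).round(4))
E
```

```text
t 65.75 tcp [499.3 317.1  27.2] turn [ 0.     0.001 -0.001] shift [ 0.3 -0.1  1.7] F [ 0.3  0.6 -0.9] op 58.0 g 64.5 q6 -1.29
659 [0.0415 0.0431 0.044  0.045  0.0467]
```

Call:
jog_arm([
  [[0,0,1.5,0,0,0,50],[0,0,0,0,0,0,50],[0,0,0,0,0,0,60],[0,0,0,0,0,0,70],[0,0,0,0,0,0,82],[0,0,0,0,0,0,82],[0,0,-10,0,0,0,82],[0,0,-25,0,0,0,82],[0,0,-40,0,0,0,82],[0,0,-40,0,0,0,82]],
])

```text
time_s: 66.8
eef_pos: [0.4985, 0.3168, 0.1416]
eef_rot: [-0.001, -0.041, 0.999, -0.0]
wrist_force: [1.3, 0.5, 0.3]
opening: 0.961
grasp_force: 0.0
```

Call:
jog_arm([
  [[0,0,-25,0,0,0,82],[5,-25,0,0,0,0,82],[5,-40,0,0,0,0,82],[5,-40,0,0,0,0,82],[5,-40,0,0,0,0,82],[0,-20,0,0,0,0,82],[0,0,0,0,0,0,82],[0,0,0,0,0,0,82],[0,0,0,0,0,0,82],[0,0,0,0,0,0,82]],
])

```text
time_s: 67.8
eef_pos: [0.4924, 0.152, 0.1653]
eef_rot: [-0.0, -0.041, 0.999, 0.0]
wrist_force: [0.4, 0.0, -0.3]
opening: 0.96
grasp_force: 0.0
```

```bash
python3 - <<'E'
from h import *
c=cam('top'); h=cv2.cvtColor(c['frame'],cv2.COLOR_BGR2HSV); Z=cloud(c)[...,2]; r=box(130,215,180,310)
print('short');comps(c,r&(h[...,1]>120)&(h[...,0]<20)&(Z>.034)&(Z<.06),.042)
print('sticks');comps(c,r&(Z>.022)&(Z<.035),.030,30)
print('tin');comps(c,box(370,410,195,235)&(Z>.012),.02)
cv2.imwrite('pics/t5.png',c['frame'])
E
```

```text
short
sticks
36 c 554 376 sz 17 10 ang 4.2 z 0.0296
64 c 441 266 sz 28 12 ang -86.5 z 0.0302
tin
257 c 580 -213 sz 42 39 ang -88.4 z 0.02
```

View pics/t5.png

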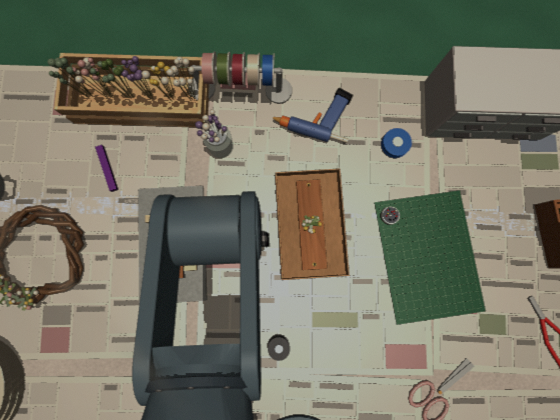

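The long plaque is in the box at (311,224), but the arm hides the board at (172,245). I'll move it further away and look again.

Call:
jog_arm([
  [[0,-25,0,0,0,0,82],[0,-40,0,0,0,0,82],[0,-40,0,0,0,0,82],[0,-40,0,0,0,0,82],[0,-40,0,0,0,0,82],[0,-40,0,0,0,0,82],[0,-25,0,0,0,0,82],[0,0,0,0,0,0,82],[0,0,0,0,0,0,82],[0,0,0,0,0,0,82]],
])

```text
time_s: 68.85
eef_pos: [0.5126, -0.0969, 0.165]
eef_rot: [-0.0, -0.041, 0.999, 0.0]
wrist_force: [-0.7, -0.2, -0.2]
opening: 0.963
grasp_force: 0.0
```

```bash
python3 - <<'E'
from h import *
c=cam('top'); h=cv2.cvtColor(c['frame'],cv2.COLOR_BGR2HSV); P=cloud(c);Z=P[...,2]; r=box(130,215,180,310)
m=r&(h[...,1]>120)&(h[...,0]<20)&(Z>.034)&(Z<.06)
print('short');comps(c,m,.042); t=P[m&(Z<.046)]
print(np.linalg.lstsq(np.c_[t[:,:2]-t[:,:2].mean(0),np.ones(len(t))],t[:,2],rcond=None)[0].round(4))
print('sticks');comps(c,r&(Z>.022)&(Z<.035),.030,30)
cv2.imwrite('pics/t6.png',c['frame'])
E
```

```text
short
1535 c 500 315 sz 168 59 ang 4.0 z 0.0421
[-0.0001  0.0008  0.0421]
sticks
97 c 562 276 sz 29 17 ang -88.4 z 0.0304
88 c 554 368 sz 27 17 ang -88.4 z 0.0299
100 c 443 267 sz 29 16 ang -88.5 z 0.0299
91 c 436 357 sz 26 16 ang -88.5 z 0.03
```

View pics/t6.png

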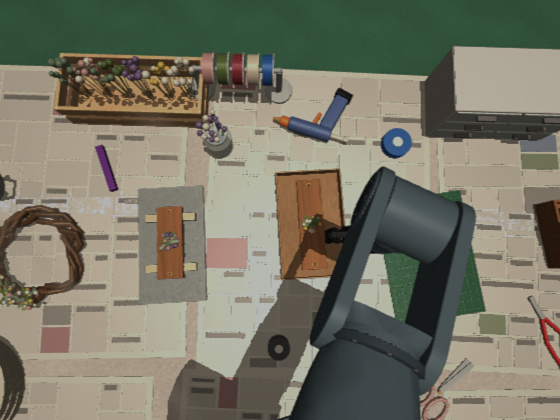

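The stack is rebuilt at (170,243), with the short plaque level and centred on both sticks. Every measured value is within its limit, so I'll hand the job in.

```bash
python3 -c "
from bench import ctrl
print(ctrl.hand_in())"
```

```text
the job is handed in; nothing more can be done
None
```

I handed the job in at about 69 s: the long plaque lies flat in the gift box, and the stack is rebuilt on the drying board with the short plaque level, about 4 mm off the board's middle by camera; the verdict itself was not shown.

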